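Fit a tube rotator's disc hub on the flat of its spindle

TASK

Refit the hub of the tube rotator: feel for the set-screw flat on its upright spindle by pinching the spindle across that flat, and turn it, still pinched, until the flat faces the front panel. Then take the blue-banded hub, slide it onto the spindle with its set-screw over the flat (so the screw too faces the front), press it down until the wave spring underneath is fully closed, and finish holding it there, fingers clear of the set-screw, so that a colleague can tighten the screw. Leave everything else on the bench where it is.

Things in the scene. Friction and masses are not known exactly. Their poses are not given: they have to be found in the camera images.
- drive: drive of the tube rotator, fixed on the bench: cream case 175 x 150 mm, top 85 mm above the bench, in a grey stand 200 x 176 mm (black lock knobs reach 97 mm to left and right). Origin on the spindle's axis at bench level; z up; the dark front panel (grey knob, display, green switch) is on its -x side, 62 mm from the axis; a dark triangle on the case top points to it
- spindle (a joint): angle of the upright steel spindle: 0 when its flat faces the front (the drive's -x), growing anticlockwise seen from above; at the start 0.4 to 1.5 rad. Turns both ways with a slight drag (0.04 N m), stays where it is left. 16 mm in diameter, from a dark 42 mm shoulder disc (top 100 mm above the bench) to its end 152 mm above the bench; a red mark on the disc lies below the flat
- spindle_flat: the one set-screw flat along the spindle, 12 mm wide, 50 mm high, 5 mm from the axis. Origin at its middle, 125 mm above the bench; its -x axis points out of the flat, z up. The spindle is 13 mm across the flat, 16 mm elsewhere: fingers square on the flat stop 3 mm nearer together (14.4 mm when 15 degrees off square), their middle 1.5 mm off the axis, away from the flat
- spring (a joint): squeeze of the bare-metal wave spring (27 mm ring round the foot of the spindle, its top 108 mm above the bench): 0 when free, 0.004 m when fully closed. It pushes up with about 2 N when free and 8 N when closed, then meets a hard stop
- hub_center (a point): centre of the aluminium hub with the BLUE band, loose on the bench, on its axis 20 mm above its underside; z up, -x along its set-screw. 40 mm high: at the bottom a flange 56 mm in diameter, 6 mm thick, above it a round barrel 34 mm in diameter to grip; a 17.4 mm bore right through; a red mark on the flange lies below the screw
- set_screw: the blue hub's dark 5 mm set-screw, part of the hub, 24 mm above its underside: it stands 3 mm out of the barrel's side and its tip 3 mm into the bore, so the hub slides fully on only with the screw over the flat (some 15 degrees off will do). Origin on the hub's axis at its underside, the screw pointing along -x
- screw_head (a point): outer end of the blue hub's set-screw, 20 mm from the hub's axis and 24 mm above its underside
- hub: the same blue hub, about 130 g; origin on its axis at its underside, z up, set-screw on its -x side. On the spindle its underside meets the spring 108 mm above the bench and is at 104 mm when the spring is closed; the spindle then stands 8 mm out of its top
- orange_hub: a like hub with an orange band and a white mark, for another rotator: leave it. Origin under its centre
- hex_key: dark L-shaped hex key, 95 mm long, 5 mm thick, lying on the bench, a bystander. Origin at the middle of its long arm
- tube_disc: tube disc of the rotator, 170 mm in diameter, white clips round its edge, 16 mm high, lying on the bench, a bystander. Origin under its centre
- tip_box: violet tip box with orange tape, 124 x 88 x 61 mm, a bystander. Origin under its centre
- beaker: glass beaker, 84 mm in diameter, 110 mm high, a bystander. Origin under its centre
- media_bottle: glass bottle with a blue cap, 86 mm in diameter, 165 mm high, a bystander. Origin under its centre
- flask: conical glass flask, 86 mm in diameter, 116 mm high, a bystander. Origin under its centre
Things that resemble listed ones, but are neither listed nor needed, are in the scene too. What is shaped like the hub but pink or yellow is not meant.

How it is judged:
By the outcome, as a careful person would: the job done as asked, in the order asked, and still so for the second after the job is handed in, while the arm keeps its last pose, push and grip.
It also fails if it takes over 59 s, if anything falls off the work surface, if the arm or the gripper's body presses on something with over 40 N, if the wrist force passes 120 N, or if a joint passes its speed limit or range.

ROBOT

A 7-joint arm with a two-finger parallel gripper is mounted at the origin on the work surface. World frame = base frame: x ahead of the robot, y to its left, z up, the work surface at z = 0. Lengths are in m, angles in degrees, forces in N, time in s.
With the tool pointing down it reaches from about 0.4 to 0.9 m from the base axis. Payload 5.5 kg.
Tool frame: the origin (TCP) lies between the finger pads; the fingertips stand 17 mm ahead of it and the grasp point (between the pads) lies 2 mm behind it; z points along the fingers, y is the line along which they close (so a half turn about z gives the same grasp; the last joint's range is limited). The gripper opens to 85 mm and grips with 20 to 120 N. Pads are 22 mm wide; open, the fingers measure 114 mm over their backs; the gripper's body (76 mm by 85 mm) begins 54 mm behind the grasp point. The pads swing forward as they close: fully open they stand 13 mm farther back than shut.
Start: joints at [84.351, 28.699, -24.465, 88.831, 12.651, 65.22, -12.049], TCP at [0.23, -0.608, 0.248] pointing down, gripper open.
Joint ranges: [-164.97, 164.97], [-17.58, 116.51], [-87.97, 89.64], [11.32, 138.91], [-80.73, 260.73], [10.89, 115.49], [-147.41, 147.41]. Speed limits (degrees/s): [147.25, 147.25, 180, 180, 180, 180, 180].

INTERFACE

Orientations are given as a 3x3 rotation matrix whose columns are the frame's x, y, z axes.
In Python, from workcell import * gives the robot as it stands. The module is installed in compiled form; this text tells all that it offers.
- The arm moves only by the tool move_arm, never from a script. Its argument "rows" is a list of rows, each an object with "linear": the shift along the world's x, y, z in m, a list of three; "yaw": the turn about the world's z in degrees; "claw": the opening in per cent of the stroke, from 0 (shut) to 100 (fully open). In form: [{"linear": [dx, dy, dz], "yaw": yaw, "claw": claw}, ...]. A call has 1 to 12 rows; each row is the pose to reach, as a shift and turn from the pose commanded when the call began; what a row does not reach only later rows make up. A row lasts 1/8 s, in which the tool goes at most 62.5 mm and 10.7 degrees, less where a joint would pass 70% of its speed; a pose out of reach is approached as far as the arm can. A call with a gripper value outside its range is refused whole. The fingers move at their own pace and stop on an object; "grip_force" is the grip in N (left out, the last holds). Time passes only in rows, so rows that repeat a pose let the fingers close. It gives the time, the measured TCP pose, the force, the opening and the grip force at its end, in the units of the state.
- observe(): the state, without advancing time (a new reading comes with each control period).
- capture(name): name is "side" or "top"; returns the picture (384x512x3 uint8, blue, green, red); there is no depth.
- camera_info(name): a dict with "fx", "fy", "cx", "cy" (pixels), "xyz" and "attitude" of the camera in the world. Camera axes: x right, y up, looking along -z (the intrinsics and any distortion apply to the point x, -y, -z); pixel columns grow to the right and rows downward; lengths in m; the calibration is good to about 2 mm. A picture is of the moment at which its call begins. camera_info takes no time and is no camera call.
- hand_in(): hands the job in; it is judged then, once.
The state is a dict: "t": time; "qpos": joint angles; "qvel": joint speeds; "tau": joint torques, N m; "eef_pos": TCP position; "orientation": TCP orientation; "contact_force": force on the tool from outside, world axes, zero at the start; "moment": the same for the moment, N m; "gripper_width": finger opening in m; "finger_force": force on a finger pad.
Only numpy, scipy, OpenCV 4.12 (cv2) and the standard library are available. Lean on these libraries where they do the work, as an engineer would, in place of code of your own. Each camera call takes 0.05 s, during which the arm holds its last target. There are 200 camera calls.

## Working session

There is one attempt and no reset: what is moved stays moved. The work goes in short steps, Python scripts to look and compute and a tool call to move; the robot and the scene stay as the last step left them, time stands still between calls to the robot, and variables do not carry over. Pictures are saved under pics/ and viewed, at most 10 in all, crops included, and the job is handed in when it is done.

Besides the shell and the picture viewer there is one more tool, called after ">>>" in YAML: its name, and indented under it one key for each argument. move_arm: Moves the arm, as the interface text tells. Its arguments: {"type":"object","properties":{"rows":{"type":"array"},"grip_force":{"type":"number"}},"required":["rows"]}

```bash
mkdir -p pics; python3 - <<'E'
from workcell import *
import cv2
for n in("top","side"):
    cv2.imwrite(f"pics/{n}0.png",capture(n)); print(n,camera_info(n))
s=observe(); print(s)
E
```

```text
top {'fx': 456.7052435126451, 'fy': 456.7052435126451, 'cx': 254.1628934938293, 'cy': 192.28691439773303, 'xyz': array([0.31542066, 0.0423039 , 1.32342694]), 'attitude': array([[ 4.70080620e-03,  9.83567229e-01, -1.80481048e-01],
       [-9.99988839e-01,  4.53805216e-03, -1.31467736e-03],
       [-4.74041159e-04,  1.80485214e-01,  9.83577584e-01]])}
side {'fx': 357.77638896006516, 'fy': 357.77638896006516, 'cx': 254.3177059279243, 'cy': 195.16967165940673, 'xyz': array([0.37518782, 0.74072108, 0.82994953]), 'attitude': array([[-0.97988266,  0.1246248 , -0.1558802 ],
       [-0.19850369, -0.68940862,  0.69664341],
       [-0.02064611,  0.71357159,  0.70027803]])}
{'t': 0.1, 'qpos': array([ 84.35066637,  28.747973  , -24.45429031,  88.88681076,
        12.64981693,  65.21997579, -12.04779459]), 'qvel': array([ 0.06165485, -0.11848083, -0.10459869, -0.1907606 ,  0.07805382,
       -0.08132464, -0.09143685]), 'tau': array([-1.28024508e-02, -5.70811343e+01, -5.83857313e+00, -2.81745565e+01,
        1.07228744e-02,  5.54257364e-03, -6.35063134e-05]), 'eef_pos': array([ 0.2298253 , -0.60736254,  0.24735848]), 'orientation': array([[ 9.35236156e-01,  3.54024037e-01, -5.59610867e-04],
       [ 3.54024472e-01, -9.35234641e-01,  1.68505533e-03],
       [ 7.31826228e-05, -1.77404061e-03, -9.99998424e-01]]), 'contact_force': array([ 0.48636088,  0.49872535, -0.66873352]), 'moment': array([-0.02688367, -0.01548832,  0.02902155]), 'finger_force': 0.0, 'gripper_width': 0.08491371662044453}
```

View pics/top0.png

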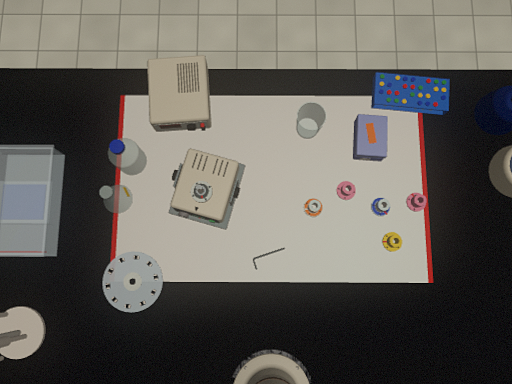

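View pics/side0.png

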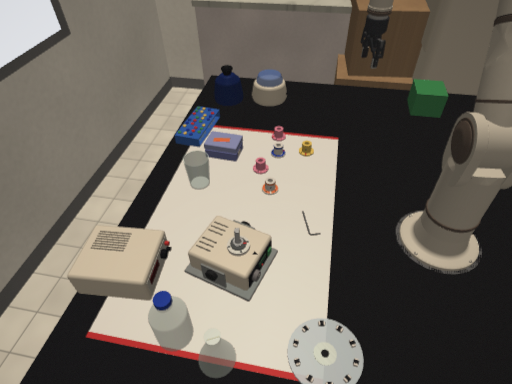

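The top view shows the drive at (205,187), triangle towards the image bottom at about (196,209), the blue hub at (381,206), and the orange hub at (313,207). Next I enlarge both.

```bash
cat > h.py <<'E'
import numpy as np,cv2
from workcell import *
def proj(n,P):
    c=camera_info(n);p=(np.atleast_2d(P)-c["xyz"])@c["attitude"]
    return np.c_[c["cx"]+c["fx"]*p[:,0]/-p[:,2],c["cy"]-c["fy"]*p[:,1]/-p[:,2]]
def unproj(n,uv,z):
    c=camera_info(n);u,v=uv
    d=c["attitude"]@np.array([(u-c["cx"])/c["fx"],-(v-c["cy"])/c["fy"],-1])
    return c["xyz"]+d*(z-c["xyz"][2])/d[2]
def crop(im,c,w,h,s):
    x,y=int(c[0]-w//2),int(c[1]-h//2);return cv2.resize(im[y:y+h,x:x+w],None,fx=s,fy=s,interpolation=cv2.INTER_CUBIC)
E
python3 - <<'E'
from h import *
t=cv2.imread("pics/top0.png");s=cv2.imread("pics/side0.png")
a=np.hstack([crop(t,(205,187),80,60,5),crop(s,(235,250),80,60,5)])
b=np.hstack([crop(t,(381,206),40,30,10),crop(s,(279,149),40,30,10)])
cv2.imwrite("pics/c1.png",np.vstack([a,b]))
print(unproj("top",(203,190),.152),unproj("top",(381,206),.03),unproj("side",(237,231),.152),unproj("side",(279,148),.03))
E
```

```text
[0.53582402 0.17744817 0.152     ] [ 0.51451435 -0.31931236  0.03      ] [0.54304273 0.19713004 0.152     ] [ 0.51304155 -0.3141147   0.03      ]
```

View pics/c1.png

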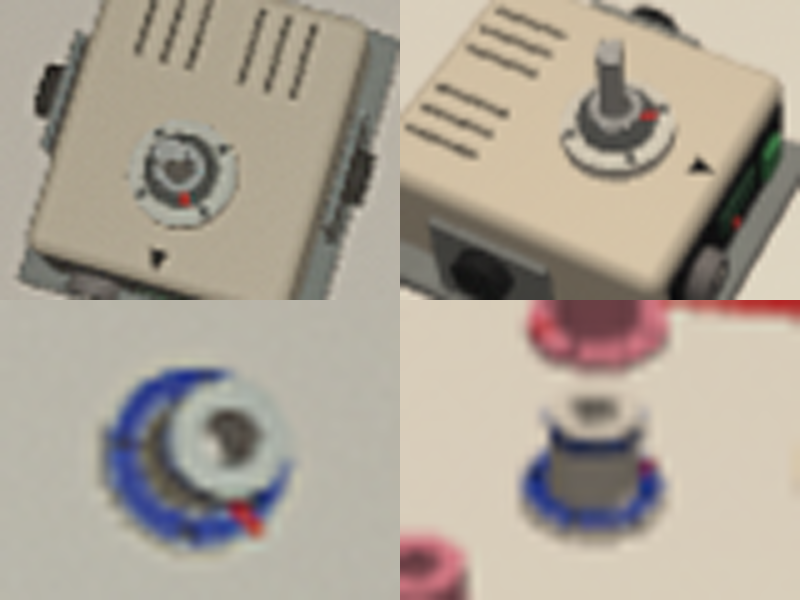

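```bash
python3 - <<'E'
from h import *
from scipy.optimize import least_squares
T=lambda x,y:((x+.5)/5-.5+165,(y+.5)/5-.5+157)
S=lambda x,y:((x-400+.5)/5-.5+195,(y+.5)/5-.5+220)
R=lambda x:x.round(4)
print("ring",R(unproj("top",T(183,173),.086)),R(unproj("side",S(619,132),.086)))
print("tri",R(unproj("top",T(157,259),.085)),R(unproj("side",S(700,166),.085)))
print("spindle top side",R(unproj("side",S(611,47),.152)))
for e in(((370,35),(300,285)),((105,0),(35,240))):
    d=unproj("top",T(*e[1]),.085)-unproj("top",T(*e[0]),.085);print("edge",np.degrees(np.arctan2(d[1],d[0])))
def red(n,c,w):
    im=cv2.imread(f"pics/{n}0.png").astype(float);b,g,r=cv2.split(im)
    m=np.clip(r-np.maximum(g,b)-35,0,None);k=np.zeros_like(m);k[c[1]-w:c[1]+w,c[0]-w:c[0]+w]=1;m*=k
    y,x=np.mgrid[:384,:512];return (x*m).sum()/m.sum(),(y*m).sum()/m.sum()
print("spred",R(unproj("top",red("top",(202,197),5),.1)),R(unproj("side",red("side",(245,243),5),.1)))
ht=((228.5)/10-.5+361,137.5/10-.5+191);hs=(196.5/10-.5+259,112.5/10-.5+134)
print("hub",R(unproj("top",ht,.04)),R(unproj("side",hs,.04)))
print("hubred",R(unproj("top",red("top",(385,212),5),.006)),R(unproj("side",red("side",(283,149),4),.006)))
for n,c,w in(("top",(381,206),14),("side",(279,149),12)):
    im=cv2.imread(f"pics/{n}0.png").astype(float);b,g,r=cv2.split(im)
    k=np.zeros(b.shape);k[c[1]-w:c[1]+w,c[0]-w:c[0]+w]=1
    m=((b-r>40)&(k>0)).astype(np.uint8)
    hull=cv2.convexHull(np.argwhere(m)[:,::-1].astype(np.int32));print(n,cv2.fitEllipse(hull))
    e=cv2.fitEllipse(hull)[0];print(R(unproj(n,e,.005)))
E
```

```text
ring [0.5449 0.1899 0.086 ] [0.5441 0.1927 0.086 ]
tri [0.4971 0.2031 0.085 ] [0.4986 0.2055 0.085 ]
spindle top side [0.545 0.191 0.152]
edge 165.3687729428428
edge 165.92639740479498
spred [0.5279 0.1871 0.1   ] [0.5285 0.1898 0.1   ]
hub [ 0.518  -0.3234  0.04  ] [ 0.5173 -0.3199  0.04  ]
hubred [ 0.4997 -0.3374  0.006 ] [nan nan nan]
top ((380.07623291015625, 206.2646026611328), (16.621349334716797, 17.581087112426758), 144.283447265625)
[ 0.5176 -0.3236  0.005 ]
side ((277.61187744140625, 152.48426818847656), (6.915574073791504, 12.88962173461914), 92.75699615478516)
[ 0.5183 -0.3188  0.005 ]<stdin>:14: RuntimeWarning: invalid value encountered in scalar divide
```

The spindle is at about (0.545, 0.191), with the front at about 165° and the flat's mark at about 192°. The blue hub is at about (0.518, -0.322), with its screw at about 218°. I move above the spindle, with the closing line at 12°.

>>> move_arm:
  rows:
    - {"linear":[0.05,0.04,0.03],"yaw":10,"claw":50}
    - {"linear":[0.1,0.08,0.03],"yaw":20,"claw":50}
    - {"linear":[0.15,0.12,0.03],"yaw":30,"claw":50}
    - {"linear":[0.2,0.16,0.03],"yaw":40,"claw":50}
    - {"linear":[0.23,0.21,0.03],"yaw":50,"claw":50}
    - {"linear":[0.25,0.27,0.03],"yaw":60,"claw":50}
    - {"linear":[0.26,0.33,0.03],"yaw":70,"claw":50}
    - {"linear":[0.27,0.39,0.03],"yaw":81,"claw":50}
    - {"linear":[0.28,0.45,0.03],"yaw":81,"claw":50}
    - {"linear":[0.29,0.51,0.03],"yaw":81,"claw":50}
    - {"linear":[0.3,0.57,0.03],"yaw":81,"claw":50}
    - {"linear":[0.305,0.63,0.03],"yaw":81,"claw":50}
  grip_force: 20

```text
t: 1.6
eef_pos: [0.5351, 0.0239, 0.2782]
orientation: [[-0.203, 0.979, 0.0], [0.979, 0.203, 0.0], [-0.0, 0.0, -1.0]]
contact_force: [1.0, 0.3, 0.6]
gripper_width: 0.0426
finger_force: 0.0
```

>>> move_arm:
  rows:
    - {"linear":[0.005,0.06,0],"yaw":0,"claw":50}
    - {"linear":[0.008,0.12,0],"yaw":0,"claw":50}
    - {"linear":[0.01,0.169,0],"yaw":0,"claw":50}
    - {"linear":[0.01,0.169,0],"yaw":0,"claw":50}
    - {"linear":[0.01,0.169,0],"yaw":0,"claw":50}
    - {"linear":[0.01,0.169,0],"yaw":0,"claw":50}

```text
t: 2.35
eef_pos: [0.5455, 0.1889, 0.2779]
orientation: [[-0.2, 0.98, -0.001], [0.98, 0.2, -0.001], [-0.001, -0.001, -1.0]]
contact_force: [-1.4, 0.6, 0.0]
gripper_width: 0.0428
finger_force: 0.0
```

```bash
cat > st.py <<'E'
from h import *
def st():
    s=observe();o=s["orientation"]
    print("t%.2f"%s["t"],"pos",s["eef_pos"].round(4),"yaw_y %.1f"%np.degrees(np.arctan2(o[1,1],o[0,1])),"F",s["contact_force"].round(1),"M",s["moment"].round(2),"w %.2f"%(s["gripper_width"]*1e3),"ff %.1f"%s["finger_force"],"q7 %.0f"%s["qpos"][6])
E
python3 - <<'E'
from st import *
st()
t=cv2.imread("pics/top0.png")
a=capture("top");b=capture("side")
cv2.imwrite("pics/c2.png",np.hstack([crop(a,(205,187),80,80,5),crop(b,(238,225),80,80,5)]))
print(unproj("side",(283.4,150.2),.006))
E
```

```text
t2.35 pos [0.5455 0.1889 0.2779] yaw_y 11.6 F [-1.4  0.6  0. ] M [0.04 0.01 0.01] w 42.85 ff 0.0 q7 -29
[ 0.4988525  -0.33510525  0.006     ]
```

View pics/c2.png

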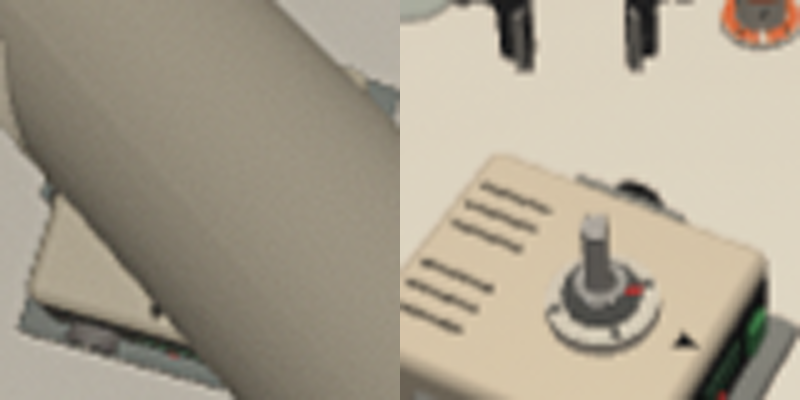

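The side view shows the open fingers above the spindle, and the red mark to the right of the disc as before. I go down and pinch.

>>> move_arm:
  rows:
    - {"linear":[0,0.001,-0.05],"yaw":0,"claw":50}
    - {"linear":[0,0.001,-0.09],"yaw":0,"claw":50}
    - {"linear":[0,0.001,-0.12],"yaw":0,"claw":50}
    - {"linear":[0,0.001,-0.14],"yaw":0,"claw":50}
    - {"linear":[0,0.001,-0.14],"yaw":0,"claw":50}
    - {"linear":[0,0.001,-0.14],"yaw":0,"claw":50}

```text
t: 3.2
eef_pos: [0.546, 0.1924, 0.1395]
orientation: [[-0.203, 0.979, 0.002], [0.979, 0.203, 0.001], [0.0, 0.002, -1.0]]
contact_force: [0.4, -0.5, -0.1]
gripper_width: 0.0429
finger_force: 0.0
```

>>> move_arm:
  rows:
    - {"linear":[0,0,0],"yaw":0,"claw":0}
    - {"linear":[0,0,0],"yaw":0,"claw":0}
    - {"linear":[0,0,0],"yaw":0,"claw":0}
    - {"linear":[0,0,0],"yaw":0,"claw":0}
    - {"linear":[0,0,0],"yaw":0,"claw":0}
    - {"linear":[0,0,0],"yaw":0,"claw":0}
    - {"linear":[0,0,0],"yaw":0,"claw":0}
    - {"linear":[0,0,0],"yaw":0,"claw":0}

```text
t: 4.2
eef_pos: [0.5456, 0.1923, 0.1394]
orientation: [[-0.203, 0.979, 0.001], [0.979, 0.203, -0.0], [-0.0, 0.001, -1.0]]
contact_force: [-0.6, -1.2, 6.3]
gripper_width: 0.0125
finger_force: 21.9
```

```bash
python3 - <<'E'
from st import *
st()
E
```

```text
t4.20 pos [0.5456 0.1923 0.1394] yaw_y 11.7 F [-0.6 -1.2  6.3] M [-0.2   0.36  0.02] w 12.47 ff 21.9 q7 -36
```

The opening of 12.5 mm matches the 13 mm across the flat, so the pinch is square. I turn it to the front (-26.7°).

>>> move_arm:
  rows:
    - {"linear":[0,0,0],"yaw":0,"claw":0}
    - {"linear":[0,0,0],"yaw":-5,"claw":0}
    - {"linear":[0,0,0],"yaw":-10,"claw":0}
    - {"linear":[0,0,0],"yaw":-15,"claw":0}
    - {"linear":[0,-0.0005,0],"yaw":-20,"claw":0}
    - {"linear":[0,-0.0005,0],"yaw":-24,"claw":0}
    - {"linear":[0,-0.0007,0],"yaw":-26.7,"claw":0}
    - {"linear":[0,-0.0007,0],"yaw":-26.7,"claw":0}
    - {"linear":[0,-0.0007,0],"yaw":-26.7,"claw":0}
    - {"linear":[0,-0.0007,0],"yaw":-26.7,"claw":0}
  grip_force: 35

```text
t: 5.45
eef_pos: [0.5449, 0.1917, 0.1395]
orientation: [[0.258, 0.966, 0.0], [0.966, -0.258, -0.0], [-0.0, 0.001, -1.0]]
contact_force: [-3.4, -2.0, 8.2]
gripper_width: 0.0121
finger_force: 35.8
```

```bash
python3 - <<'E'
from st import *
st()
b=capture("side")
cv2.imwrite("pics/c3.png",crop(b,(238,240),60,50,10))
E
```

```text
t5.45 pos [0.5449 0.1917 0.1395] yaw_y -14.9 F [-3.4 -2.   8.2] M [-0.28  0.76  0.01] w 12.09 ff 35.8 q7 -59
```

View pics/c3.png

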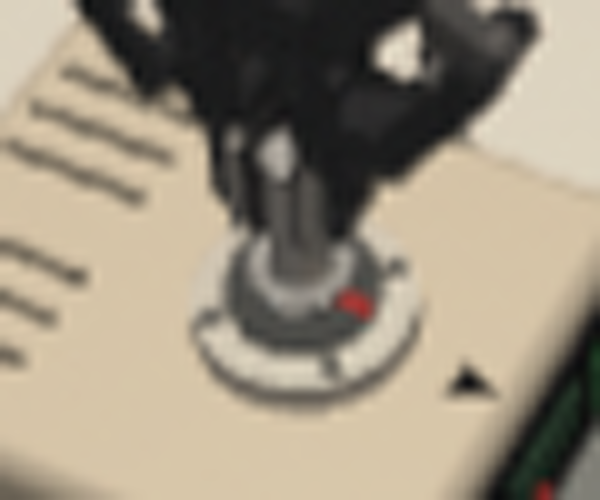

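The red mark has turned towards the triangle (mark at about (355,303), triangle at (470,382) in the crop). I release, go up, travel to the hub at yaw -52°, and check the mark on the way.

>>> move_arm:
  rows:
    - {"linear":[0,0,0],"yaw":0,"claw":50}
    - {"linear":[0,0,0],"yaw":0,"claw":50}
    - {"linear":[0,0,0],"yaw":0,"claw":50}
    - {"linear":[0,0,0.04],"yaw":0,"claw":60}
    - {"linear":[0,0,0.1],"yaw":0,"claw":70}
    - {"linear":[0,-0.01,0.14],"yaw":0,"claw":70}
    - {"linear":[0,-0.06,0.14],"yaw":-8,"claw":70}
    - {"linear":[0,-0.12,0.14],"yaw":-16,"claw":70}
    - {"linear":[0,-0.18,0.14],"yaw":-24,"claw":70}
    - {"linear":[-0.005,-0.24,0.14],"yaw":-32,"claw":70}
    - {"linear":[-0.01,-0.3,0.14],"yaw":-36,"claw":70}
    - {"linear":[-0.015,-0.36,0.14],"yaw":-36,"claw":70}

```text
t: 7.0
eef_pos: [0.5297, -0.1705, 0.2785]
orientation: [[0.777, 0.629, 0.001], [0.629, -0.777, -0.0], [0.0, 0.001, -1.0]]
contact_force: [0.7, 1.0, 0.1]
gripper_width: 0.0599
finger_force: 0.0
```

```bash
python3 - <<'E'
from st import *
st()
a=capture("top");b=capture("side")
cv2.imwrite("pics/c4.png",np.hstack([crop(a,(203,192),40,40,10),crop(b,(238,245),40,40,10)]))
def red(n,im,c,w):
    b,g,r=cv2.split(im.astype(float))
    m=np.clip(r-np.maximum(g,b)-35,0,None);k=np.zeros_like(m);k[c[1]-w:c[1]+w,c[0]-w:c[0]+w]=1;m*=k
    y,x=np.mgrid[:384,:512];return (x*m).sum()/m.sum(),(y*m).sum()/m.sum()
for n,im,c in(("top",a,(202,197)),("side",b,(243,245))):
    u=red(n,im,c,7);p=unproj(n,u,.1);print(n,u,p)
E
```

```text
t7.00 pos [ 0.5297 -0.1705  0.2785] yaw_y -51.0 F [0.7 1.  0.1] M [ 0.01 -0.07  0.02] w 59.87 ff 0.0 q7 -46
top (np.float64(198.72111553784862), np.float64(196.22310756972112)) [0.52833445 0.19465458 0.1       ]
side (np.float64(243.1), np.float64(244.90666666666667)) [0.52987007 0.19740922 0.1       ]
```

View pics/c4.png

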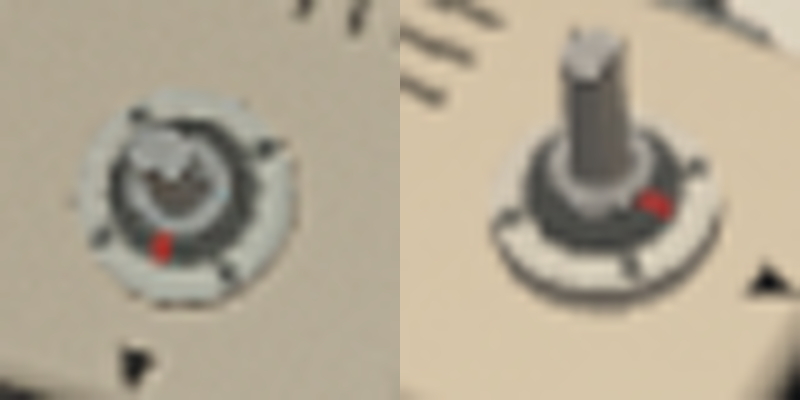

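The mark now lies on the line to the triangle (about 163–165°), so the flat faces the front. Next is the hub grasp.

>>> move_arm:
  rows:
    - {"linear":[-0.006,-0.06,0],"yaw":0,"claw":70}
    - {"linear":[-0.01,-0.12,0],"yaw":0,"claw":70}
    - {"linear":[-0.012,-0.153,-0.03],"yaw":0,"claw":70}
    - {"linear":[-0.012,-0.153,-0.09],"yaw":0,"claw":70}
    - {"linear":[-0.012,-0.153,-0.15],"yaw":0,"claw":70}
    - {"linear":[-0.012,-0.153,-0.19],"yaw":0,"claw":70}
    - {"linear":[-0.012,-0.153,-0.22],"yaw":0,"claw":70}
    - {"linear":[-0.012,-0.153,-0.22],"yaw":0,"claw":70}
    - {"linear":[-0.012,-0.153,-0.22],"yaw":0,"claw":70}

```text
t: 8.22
eef_pos: [0.5191, -0.3217, 0.0594]
orientation: [[0.777, 0.63, 0.001], [0.63, -0.777, -0.0], [0.001, 0.001, -1.0]]
contact_force: [-0.2, -0.3, 0.9]
gripper_width: 0.0598
finger_force: 0.0
```

```bash
python3 - <<'E'
from st import *
st()
a=capture("top");b=capture("side")
cv2.imwrite("pics/c5.png",np.hstack([crop(a,(381,206),40,40,10),crop(b,(279,145),40,40,10)]))
E
```

```text
t8.22 pos [ 0.5191 -0.3217  0.0594] yaw_y -51.0 F [-0.2 -0.3  0.9] M [-0.03 -0.04 -0.04] w 59.82 ff 0.0 q7 -39
```

View pics/c5.png

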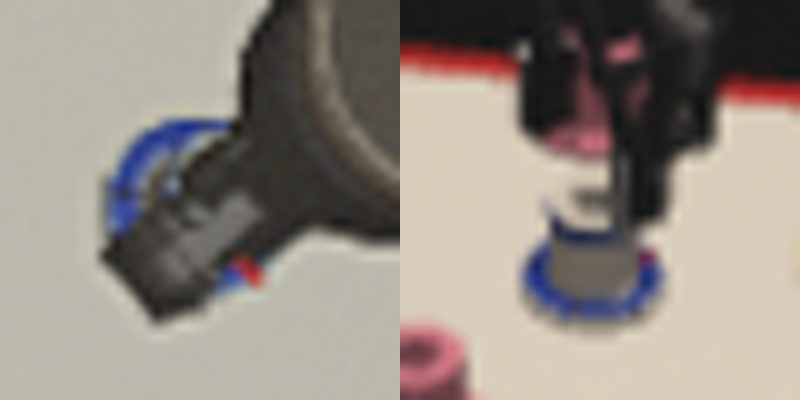

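The fingers straddle the hub, and the red mark (247,270 in the top crop) is a quarter turn away from them. I go down and grip.

>>> move_arm:
  rows:
    - {"linear":[0,0,-0.012],"yaw":0,"claw":70}
    - {"linear":[0,0,-0.024],"yaw":0,"claw":70}
    - {"linear":[0,0,-0.031],"yaw":0,"claw":70}
    - {"linear":[0,0,-0.031],"yaw":0,"claw":70}
    - {"linear":[0,0,-0.031],"yaw":0,"claw":20}
    - {"linear":[0,0,-0.031],"yaw":0,"claw":10}
    - {"linear":[0,0,-0.031],"yaw":0,"claw":10}
    - {"linear":[0,0,-0.031],"yaw":0,"claw":10}
    - {"linear":[0,0,-0.031],"yaw":0,"claw":10}
    - {"linear":[0,0,-0.031],"yaw":0,"claw":10}
  grip_force: 60

```text
t: 9.57
eef_pos: [0.5186, -0.3218, 0.0278]
orientation: [[0.777, 0.63, 0.001], [0.63, -0.777, -0.001], [0.0, 0.001, -1.0]]
contact_force: [0.1, 0.5, 4.3]
gripper_width: 0.0323
finger_force: 60.1
```

```bash
python3 - <<'E'
from st import *
st()
E
```

```text
t9.57 pos [ 0.5186 -0.3218  0.0278] yaw_y -51.0 F [0.1 0.5 4.3] M [ 0.05 -0.   -0.01] w 32.25 ff 60.1 q7 -40
```

Gripped. I lift it, carry it above the spindle, and turn the screw towards the front (-54°).

>>> move_arm:
  rows:
    - {"linear":[0,0,0.03],"yaw":0,"claw":10}
    - {"linear":[0,0,0.08],"yaw":0,"claw":10}
    - {"linear":[0,0,0.13],"yaw":0,"claw":10}
    - {"linear":[0,0.03,0.17],"yaw":-6,"claw":10}
    - {"linear":[0.004,0.08,0.19],"yaw":-12,"claw":10}
    - {"linear":[0.008,0.14,0.19],"yaw":-18,"claw":10}
    - {"linear":[0.012,0.2,0.19],"yaw":-24,"claw":10}
    - {"linear":[0.015,0.25,0.19],"yaw":-30,"claw":10}
    - {"linear":[0.018,0.3,0.19],"yaw":-36,"claw":10}
    - {"linear":[0.02,0.35,0.19],"yaw":-42,"claw":10}
    - {"linear":[0.022,0.4,0.19],"yaw":-48,"claw":10}
    - {"linear":[0.024,0.44,0.19],"yaw":-54,"claw":10}

```text
t: 11.08
eef_pos: [0.5411, 0.1205, 0.2166]
orientation: [[0.966, -0.26, -0.001], [-0.26, -0.966, -0.0], [-0.001, 0.0, -1.0]]
contact_force: [0.1, 0.3, -2.3]
gripper_width: 0.0319
finger_force: 59.8
```

>>> move_arm:
  rows:
    - {"linear":[0.001,0.04,0],"yaw":0,"claw":10}
    - {"linear":[0.002,0.06,0],"yaw":0,"claw":10}
    - {"linear":[0.002,0.073,0],"yaw":0,"claw":10}
    - {"linear":[0.002,0.073,0],"yaw":0,"claw":10}
    - {"linear":[0.002,0.073,0],"yaw":0,"claw":10}
    - {"linear":[0.002,0.073,0],"yaw":0,"claw":10}

```text
t: 11.82
eef_pos: [0.5445, 0.1897, 0.2173]
orientation: [[0.965, -0.26, 0.0], [-0.26, -0.965, -0.001], [0.0, 0.001, -1.0]]
contact_force: [0.5, -0.3, -0.1]
gripper_width: 0.0324
finger_force: 59.8
```

```bash
python3 - <<'E'
from st import *
st()
b=capture("side")
print(proj("side",[.5442,.1915,.19]))
cv2.imwrite("pics/c6.png",crop(b,(238,222),60,60,10))
E
```

```text
t11.82 pos [0.5445 0.1897 0.2173] yaw_y -105.1 F [ 0.5 -0.3 -0.1] M [-0.01 -0.03  0.05] w 32.44 ff 59.8 q7 -138
[[236.21088349 218.94169558]]
```

View pics/c6.png

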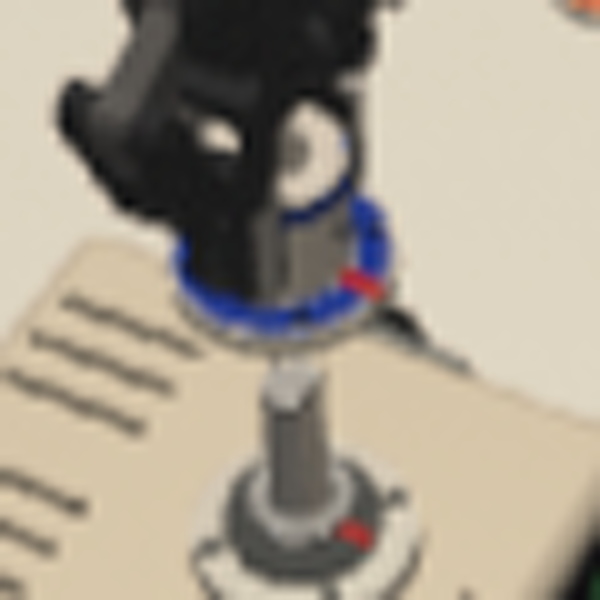

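The hub hangs over the spindle. Flange centre is at about x=284 and spindle about x=293 in the crop, with both red marks on the same side. I work out the offset numerically within this one camera.

```bash
python3 - <<'E'
from st import *
from scipy.optimize import least_squares
b=capture("side");cv2.imwrite("pics/s7.png",b)
B,G,Rr=cv2.split(b.astype(float))
y0,y1,x0,x1=212,232,222,252
m=np.zeros(B.shape,np.uint8);m[y0:y1,x0:x1]=((B-Rr)[y0:y1,x0:x1]>30)
up=cv2.resize((B-Rr)[y0:y1,x0:x1],None,fx=8,fy=8,interpolation=cv2.INTER_CUBIC)>35
pts=np.argwhere(up)[:,::-1]; pts=(pts+.5)/8-.5+[x0,y0]
ext=np.array([pts[:,0].min(),pts[:,0].max(),pts[:,1].max()]);print(ext)
th=np.linspace(0,2*np.pi,361)
s=observe()
for zu in(.188,.190,.192):
    def f(c):
        q=proj("side",np.c_[c[0]+.028*np.cos(th),c[1]+.028*np.sin(th),0*th+zu+.006])
        return [q[:,0].min()-ext[0],q[:,0].max()-ext[1],q[:,1].max()-ext[2]]
    r=least_squares(f,[.544,.19],x_scale=.01);print(zu,r.x,r.fun)
    m=np.clip(Rr-np.maximum(G,B)-35,0,None);k=np.zeros_like(m);k[214:226,238:250]=1;m*=k
    Y,X=np.mgrid[:384,:512];u=(X*m).sum()/m.sum(),(Y*m).sum()/m.sum()
    p=unproj("side",u,zu+.006)[:2]-r.x;print("red",u,p,np.degrees(np.arctan2(p[1],p[0]))%360)
print("axis by side at top",unproj("side",(208+29-.45,192+38.9-.45),.152))
E
```

```text
[224.9375 246.3125 224.9375]
0.188 [0.54671939 0.18603575] [-0.98184804  0.98081347 -0.0588591 ]
red (np.float64(243.96951219512195), np.float64(220.10060975609755)) [-0.02256915  0.00914869] 157.93421071796067
0.19 [0.54620233 0.18768747] [-1.01777256  1.01669675 -0.06119644]
red (np.float64(243.96951219512195), np.float64(220.10060975609755)) [-0.02252056  0.00921263] 157.75168332215353
0.192 [0.54568529 0.18933914] [-1.05391854  1.05280107 -0.06356112]
red (np.float64(243.96951219512195), np.float64(220.10060975609755)) [-0.02247199  0.00927662] 157.56877066828005
axis by side at top [0.54454207 0.19562326 0.152     ]
```

The marks agree (hub about 158°, spindle about 159.5° by the same camera), so no yaw correction is needed. I lower to just past the spindle's end and read the force.

>>> move_arm:
  rows:
    - {"linear":[0,0.0005,-0.015],"yaw":0,"claw":10}
    - {"linear":[0,0.0005,-0.03],"yaw":0,"claw":10}
    - {"linear":[0,0.0005,-0.036],"yaw":0,"claw":10}
    - {"linear":[0,0.0005,-0.038],"yaw":0,"claw":10}
    - {"linear":[0,0.0005,-0.04],"yaw":0,"claw":10}
    - {"linear":[0,0.0005,-0.041],"yaw":0,"claw":10}
    - {"linear":[0,0.0005,-0.041],"yaw":0,"claw":10}
    - {"linear":[0,0.0005,-0.041],"yaw":0,"claw":10}

```text
t: 12.92
eef_pos: [0.5441, 0.1926, 0.1762]
orientation: [[0.966, -0.258, 0.0], [-0.258, -0.966, 0.001], [-0.0, -0.001, -1.0]]
contact_force: [0.4, 2.2, -0.8]
gripper_width: 0.0324
finger_force: 59.9
```

```bash
python3 - <<'E'
from st import *
st()
E
```

```text
t12.93 pos [0.5441 0.1926 0.1762] yaw_y -104.9 F [ 0.4  2.2 -0.8] M [ 0.64 -0.07 -0.01] w 32.39 ff 59.9 q7 -140
```

No upward force, and a small push towards +y. I nudge 0.7 mm in y and continue down slowly.

>>> move_arm:
  rows:
    - {"linear":[0,0.0007,0],"yaw":0,"claw":10}
    - {"linear":[0,0.0007,-0.001],"yaw":0,"claw":10}
    - {"linear":[0,0.0007,-0.003],"yaw":0,"claw":10}
    - {"linear":[0,0.0007,-0.005],"yaw":0,"claw":10}
    - {"linear":[0,0.0007,-0.006],"yaw":0,"claw":10}
    - {"linear":[0,0.0007,-0.006],"yaw":0,"claw":10}

```text
t: 13.68
eef_pos: [0.544, 0.1928, 0.1701]
orientation: [[0.966, -0.258, -0.0], [-0.258, -0.966, 0.0], [-0.0, -0.0, -1.0]]
contact_force: [-0.6, 4.2, -0.7]
gripper_width: 0.0323
finger_force: 59.9
```

```bash
python3 - <<'E'
from st import *
st()
E
```

```text
t13.68 pos [0.544  0.1928 0.1701] yaw_y -105.0 F [-0.6  4.2 -0.7] M [0.78 0.05 0.01] w 32.32 ff 59.9 q7 -140
```

The hub is about 9 mm onto the spindle with no axial force. I relieve the side force a little more and go down to just above where the screw meets the flat.

>>> move_arm:
  rows:
    - {"linear":[0,0.0007,0],"yaw":0,"claw":10}
    - {"linear":[0,0.0007,0],"yaw":0,"claw":10}
    - {"linear":[0,0.0007,-0.003],"yaw":0,"claw":10}
    - {"linear":[0,0.0007,-0.006],"yaw":0,"claw":10}
    - {"linear":[0,0.0007,-0.009],"yaw":0,"claw":10}
    - {"linear":[0,0.0007,-0.009],"yaw":0,"claw":10}

```text
t: 14.42
eef_pos: [0.5439, 0.1929, 0.1608]
orientation: [[0.966, -0.258, -0.001], [-0.258, -0.966, -0.001], [-0.001, 0.001, -1.0]]
contact_force: [0.5, 1.6, -1.3]
gripper_width: 0.0324
finger_force: 59.8
```

```bash
python3 - <<'E'
from st import *
st()
E
```

```text
t14.43 pos [0.5439 0.1929 0.1608] yaw_y -105.0 F [ 0.5  1.6 -1.3] M [ 0.19  0.07 -0.03] w 32.40 ff 59.8 q7 -140
```

>>> move_arm:
  rows:
    - {"linear":[0,0.0003,-0.002],"yaw":0,"claw":10}
    - {"linear":[0,0.0003,-0.004],"yaw":0,"claw":10}
    - {"linear":[0,0.0003,-0.005],"yaw":0,"claw":10}
    - {"linear":[0,0.0003,-0.006],"yaw":0,"claw":10}
    - {"linear":[0,0.0003,-0.007],"yaw":0,"claw":10}
    - {"linear":[0,0.0003,-0.008],"yaw":0,"claw":10}
    - {"linear":[0,0.0003,-0.009],"yaw":0,"claw":10}
    - {"linear":[0,0.0003,-0.009],"yaw":0,"claw":10}

```text
t: 15.42
eef_pos: [0.544, 0.1936, 0.1522]
orientation: [[0.966, -0.258, -0.0], [-0.258, -0.966, -0.0], [-0.0, 0.0, -1.0]]
contact_force: [0.1, 0.1, -0.9]
gripper_width: 0.0323
finger_force: 59.8
```

```bash
python3 - <<'E'
from st import *
st()
E
```

```text
t15.43 pos [0.544  0.1936 0.1522] yaw_y -105.0 F [ 0.1  0.1 -0.9] M [-0.01  0.03 -0.03] w 32.29 ff 59.8 q7 -141
```

The screw has passed the spindle's end without resistance. I continue to just above the spring.

>>> move_arm:
  rows:
    - {"linear":[0,0,-0.002],"yaw":0,"claw":10}
    - {"linear":[0,0,-0.004],"yaw":0,"claw":10}
    - {"linear":[0,0,-0.006],"yaw":0,"claw":10}
    - {"linear":[0,0,-0.008],"yaw":0,"claw":10}
    - {"linear":[0,0,-0.01],"yaw":0,"claw":10}
    - {"linear":[0,0,-0.012],"yaw":0,"claw":10}
    - {"linear":[0,0,-0.014],"yaw":0,"claw":10}
    - {"linear":[0,0,-0.014],"yaw":0,"claw":10}

```text
t: 16.42
eef_pos: [0.544, 0.1935, 0.1381]
orientation: [[0.966, -0.258, -0.0], [-0.258, -0.966, -0.0], [-0.0, 0.0, -1.0]]
contact_force: [-0.1, -0.3, -1.4]
gripper_width: 0.0323
finger_force: 59.9
```

```bash
python3 - <<'E'
from st import *
st()
E
```

```text
t16.43 pos [0.544  0.1935 0.1381] yaw_y -105.0 F [-0.1 -0.3 -1.4] M [0.06 0.   0.  ] w 32.32 ff 59.9 q7 -141
```

>>> move_arm:
  rows:
    - {"linear":[0,0,-0.002],"yaw":0,"claw":10}
    - {"linear":[0,0,-0.003],"yaw":0,"claw":10}
    - {"linear":[0,0,-0.004],"yaw":0,"claw":10}
    - {"linear":[0,0,-0.005],"yaw":0,"claw":10}
    - {"linear":[0,0,-0.006],"yaw":0,"claw":10}
    - {"linear":[0,0,-0.006],"yaw":0,"claw":10}
    - {"linear":[0,0,-0.006],"yaw":0,"claw":10}
  grip_force: 90

```text
t: 17.3
eef_pos: [0.5442, 0.1937, 0.1328]
orientation: [[0.966, -0.258, 0.0], [-0.258, -0.966, -0.0], [0.0, -0.0, -1.0]]
contact_force: [-1.8, -0.3, 5.4]
gripper_width: 0.032
finger_force: 89.7
```

>>> move_arm:
  rows:
    - {"linear":[0,0,-0.0007],"yaw":0,"claw":10}
    - {"linear":[0,0,-0.0007],"yaw":0,"claw":10}
    - {"linear":[0,0,-0.0007],"yaw":0,"claw":10}
    - {"linear":[0,0,-0.0007],"yaw":0,"claw":10}

```text
t: 17.8
eef_pos: [0.5442, 0.1938, 0.1322]
orientation: [[0.966, -0.258, 0.001], [-0.258, -0.966, -0.0], [0.0, -0.0, -1.0]]
contact_force: [-3.4, -0.6, 6.8]
gripper_width: 0.0317
finger_force: 89.8
```

```bash
python3 - <<'E'
from st import *
st()
E
```

```text
t17.80 pos [0.5442 0.1938 0.1322] yaw_y -105.0 F [-3.4 -0.6  6.8] M [-0.25  0.56 -0.04] w 31.74 ff 89.8 q7 -142
```

The spring is nearly closed (about 8 N). I press on until the hard stop shows as a steep rise.

>>> move_arm:
  rows:
    - {"linear":[-0.0003,0,-0.0005],"yaw":0,"claw":10}
    - {"linear":[-0.0003,0,-0.001],"yaw":0,"claw":10}
    - {"linear":[-0.0003,0,-0.001],"yaw":0,"claw":10}
    - {"linear":[-0.0003,0,-0.001],"yaw":0,"claw":10}

```text
t: 18.3
eef_pos: [0.5443, 0.1937, 0.1318]
orientation: [[0.966, -0.258, 0.001], [-0.258, -0.966, -0.0], [0.001, -0.0, -1.0]]
contact_force: [-3.6, -1.9, 11.2]
gripper_width: 0.0319
finger_force: 90.5
```

>>> move_arm:
  rows:
    - {"linear":[0,0,-0.0005],"yaw":0,"claw":10}
    - {"linear":[0,0,-0.001],"yaw":0,"claw":10}
    - {"linear":[0,0,-0.001],"yaw":0,"claw":10}
    - {"linear":[0,0,-0.001],"yaw":0,"claw":10}

```text
t: 18.8
eef_pos: [0.5443, 0.1938, 0.1317]
orientation: [[0.966, -0.258, 0.002], [-0.258, -0.966, -0.0], [0.002, -0.0, -1.0]]
contact_force: [-6.6, -2.7, 17.5]
gripper_width: 0.0319
finger_force: 91.3
```

```bash
python3 - <<'E'
from st import *
st()
E
```

```text
t18.80 pos [0.5443 0.1938 0.1317] yaw_y -105.0 F [-6.6 -2.7 17.5] M [-0.53  1.26 -0.04] w 31.89 ff 91.3 q7 -142
```

z has stopped at 0.1317 while the force climbs past 17 N, which is the hard stop. Visual check:

```bash
python3 - <<'E'
from st import *
b=capture("side");a=capture("top")
cv2.imwrite("pics/c7.png",np.hstack([crop(b,(238,235),40,50,10),crop(a,(203,195),40,50,10)]))
st()
A=np.array([.5441,.1928,0])
for z in(.104,.110,.144,.152):print(z,((proj("side",A+[0,0,z])[0]-[218,210]+.5)*10).round())
E
```

```text
t18.90 pos [0.5443 0.1938 0.1317] yaw_y -105.0 F [-5.2 -2.6 17.3] M [-0.55  1.3   0.01] w 32.04 ff 91.3 q7 -142
0.104 [205. 322.]
0.11 [204. 308.]
0.144 [197. 222.]
0.152 [195. 201.]
```

View pics/c7.png

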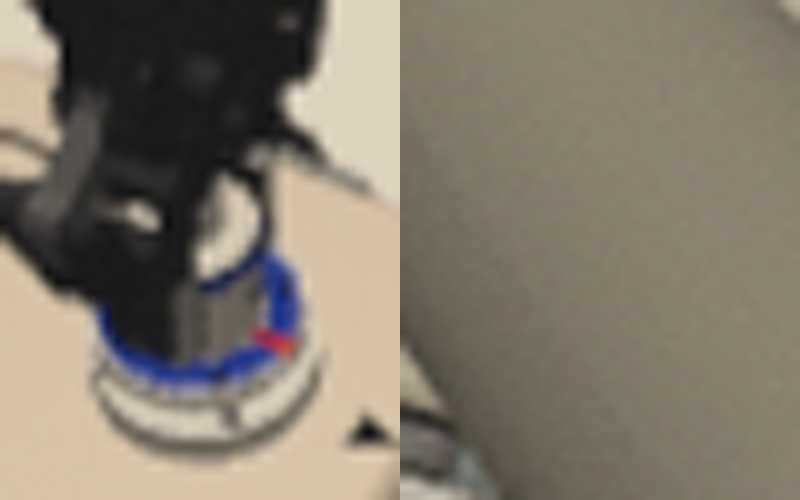

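The hub is fully seated: the flange top is at the row expected for 110 mm. Its red mark points at the triangle, and the fingers are a quarter turn from the screw. I hand in.

```bash
python3 -c "
from workcell import *
print(hand_in())"
```

```text
the job is handed in; nothing more can be done
None
```

I turned the spindle flat to the front, fitted the blue hub with its screw over the flat, and pressed it to the spring's hard stop (about 17 N); the arm is holding it there with the fingers clear of the screw, and the job is handed in with no verdict returned.

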